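Change the rock sample and latch the clamp

TASK

The black basalt billet in the bench clamp is finished: lay it flat in the blue tray beside the white one. Then set the pink granite billet from the plywood board on the clamp bed, lengthwise, centred and square between the jaws, let go of it, and press the red sprung lever down until its detent holds it and the jaw grips the granite. Keep both billets the same way up and leave everything else where it is.

Things in the scene. Friction and masses are not known exactly. Their poses are not given: they have to be found in the camera images.
- clamp: Green-grey cast sample clamp, fixed. Origin on the bench; x runs along it from fixed jaw to lever, z up. Base 215 x 100 x 12 mm (x -125 to +90 mm). Steel bed 66 mm wide, top 20 mm above the bench. Fixed jaw: face at x -95 mm, top 55 mm above the bench, 66 mm wide. Lever cheeks at x +34 to +86 mm, 80 mm high, 66 mm wide overall.
- bed_centre (a point): Centre of the open gap between the jaws, on the bed's top (clamp x = -47 mm, y = 0, 20 mm above the bench); axes as the clamp's.
- lever_hinge (a point): Point on the lever's hinge axis, clamp x = +60 mm, y = 0, 60 mm above the bench. The hinge axis is the clamp's y axis.
- lever_press (a point): Middle of the upper face of the red paddle at the lever's end (paddle 54 mm along the lever, 38 mm wide, 14 mm thick), 97 mm along the lever from the hinge axis and 7 mm above the lever's middle line. It moves with the lever.
- lever (a joint): Sprung lever's angle, rad. 0: up, pointing along clamp +x, away from the jaws, 50 degrees above level; its spring returns it there. It grows as the lever is pressed down, to the stop at 0.75 (7 degrees above level). Pressing takes about 9 N at the paddle at first, less further down; let go early it springs back; beyond about 0.55 it snaps over to the stop and stays there when released.
- jaw_pad: Sprung rubber face of the moving jaw, 58 mm wide, top 57 mm above the bench. Face at clamp x +1 mm with the lever up (gap 96 mm). It moves up to 21 mm towards the fixed jaw as the lever goes down, pushes the billet against the fixed jaw and presses an 80 mm billet with about 10 N once latched. Origin inside the pad, near its foot.
- granite: Sawn pink granite billet with dark and pale specks, 80 x 40 x 44 mm (its x, y, z), about 0.4 kg. Origin: centre of the underside, x along the length. Starts on the plywood board.
- basalt: Sawn black basalt billet, 80 x 40 x 44 mm (its x, y, z), about 0.4 kg. Origin: centre of the underside, x along the length. Starts on the clamp bed between the open jaws.
- tray: Shallow blue plastic tray, fixed, 165 x 135 mm outside (x, y), walls 6 mm thick and 14 mm high, floor 6 mm thick. Origin: centre of the underside. The white limestone billet lies in its +x half, lengthwise along the tray's y; the -x half (centre 38 mm from the origin) is free.
- limestone: White limestone billet, 80 x 40 x 44 mm, origin at the centre of its underside, x along its length; lies in the tray's +x half. Leave it there.
- board: Plywood board, fixed, 155 x 125 x 10 mm (x, y, z), origin: centre of the underside. The granite and sandstone billets lie on it side by side, lengthwise along its y, 75 mm apart between centres, either of them on either side.
- sandstone: Tan sandstone billet, 80 x 40 x 44 mm, origin at the centre of its underside, x along its length; on the board. Leave it there.
- blue_box: Blue slide box, 88 x 168 x 38 mm, loose; origin: centre of the underside. Leave it.
- yellow_box: Yellow slide box, 88 x 168 x 38 mm, loose; origin: centre of the underside. Leave it.
- amber_jar: Amber glass bottle with black cap, 64 mm across, 150 mm high, loose, stands close beside the clamp on either side; origin: centre of the underside. Leave it.
- white_jar: White plastic jar with blue cap, 68 mm across, 100 mm high, loose; origin: centre of the underside. Leave it.
- loupe_stand: Black round stand loupe, 68 mm across, 45 mm high, loose, close beside the clamp on the side opposite the amber bottle; origin: centre of the underside. Leave it.
- rock_hammer: Rock hammer lying on the bench, about 275 mm long, black grip, steel head, 24 mm high, loose; origin 125 mm from the grip's end, on the bench. Leave it.
Things that resemble listed ones, but are neither listed nor needed, are in the scene too. There is more than one size of the basalt; the one meant has the size given above.

How it is judged (in metres and radians):
On the way, in this order (a step that is already met when the one before it is completed fails the run):
1. the basalt billet lies flat in the tray, let go (x of basalt in the frame of tray between -0.075 and 0.075 m and y of basalt in the frame of tray between -0.06 and 0.06 m and z of basalt in the frame of tray between 0 and 0.009 m and angle between the z axis of basalt and the z axis of tray, either way round below 0.1 rad and contact force between the fingers and basalt below 0.3 N), for 0.2 s.
2. the granite billet lies on the clamp bed, centred and square between the jaws, let go, the lever still up (x of granite in the frame of clamp between -0.062 and -0.032 m and y of granite in the frame of clamp between -0.012 and 0.012 m and z of granite in the frame of clamp between 0.015 and 0.025 m and angle between the x axis of granite and the x axis of clamp, either way round below 0.14 rad and angle between the z axis of granite and the z axis of clamp, either way round below 0.1 rad and contact force between the fingers and granite below 0.3 N and value of joint lever below 0.2 rad), for 0.2 s.
3. the lever is down in its detent and the jaw grips the granite (x of granite in the frame of clamp between -0.062 and -0.032 m and y of granite in the frame of clamp between -0.012 and 0.012 m and z of granite in the frame of clamp between 0.015 and 0.025 m and angle between the x axis of granite and the x axis of clamp, either way round below 0.14 rad and angle between the z axis of granite and the z axis of clamp, either way round below 0.1 rad and value of joint lever above 0.7 rad and contact force between jaw_pad and granite above 4 N), for 0.2 s.
At the end, for the whole second after the job is handed in: Basalt at rest, flat (0.1 rad) on the tray floor, centre well inside its walls. Granite at rest flat on the clamp bed, within 12 mm of its middle line and 15 mm of the gap's centre, square within 0.14 rad, the jaw pad pressing it with over 4 N. Lever above 0.70 rad, held by its detent (all of step 3 and x of basalt in the frame of tray between -0.075 and 0.075 m and y of basalt in the frame of tray between -0.06 and 0.06 m and z of basalt in the frame of tray between 0 and 0.009 m and angle between the z axis of basalt and the z axis of tray, either way round below 0.1 rad and linear speed of each of basalt, granite below 0.02 m/s and angular speed of each of basalt, granite below 0.2 rad/s); the robot touches nothing.
It fails at once if another rock billet (sandstone or limestone) is shifted more than 25 mm (distance of any of sandstone, limestone from where it was at the start of the episode above 0.025 m).
It fails at once if a slide box, a jar, the bottle, the loupe or the hammer is shifted more than 25 mm (distance of any of blue_box, yellow_box, amber_jar, white_jar, loupe_stand, rock_hammer from where it was at the start of the episode above 0.025 m).
It also fails if it takes over 69 s, if anything falls off the work surface, if the arm or the gripper's body presses on something with over 40 N, if the wrist force passes 120 N, or if a joint passes its speed limit or range.

ROBOT

A 6-joint arm with a two-finger parallel gripper is mounted at the origin on the work surface. World frame = base frame: x ahead of the robot, y to its left, z up, the work surface at z = 0. Lengths are in mm, angles in rad, forces in N, time in s.
With the tool pointing down it reaches from about 350 to 875 mm from the base axis. Payload 4.2 kg.
Tool frame: the origin (TCP) lies midway between the tips of the shut fingers; the grasp point (between the pads) lies 19 mm behind it (arm.grip_point_offset is the distance from the TCP to the grasp point, in mm); y points along the fingers, z is the direction in which the jaws open and shut, and the axes are right-handed (so a half turn about y gives the same grasp; the last joint's range is limited). The gripper opens to 85 mm and grips with 20 to 120 N. Pads are 22 mm wide; open, the fingers measure 114 mm over their backs; the gripper's body (76 mm by 85 mm) begins 54 mm behind the grasp point. The pads swing forward as they close: fully open they stand 13 mm farther back than shut.
Start: joints at [-1.013, 0.385, 0.008, 0, -1.194, -0.259], TCP at [183.999, -597.28, 231.312] pointing down, gripper open.
Joint ranges: [-3.14, 3.14], [-1.21, 2.06], [-1.07, 1.41], [-3.16, 2.05], [-2.99, -0.16], [-3.1, 3.1]. Speed limits (rad/s): [2.79, 2.79, 3.14, 3.14, 3.14, 3.14].

INTERFACE

Orientations are given as a unit quaternion [x, y, z, w].
In Python, from bench import arm, optics, job_done, spotter gives the robot as it stands.
- The arm moves only by the tool jog_arm, never from a script. Its arguments are lists of equal length, an entry for each row: "translation": the shift along the tool's x, y, z in units of 50 mm (1.0 is 50 mm), a list of three; "rot": the turn, a rotation vector about the tool's x, y, z in units of 8 degrees (1.0 is 8 degrees), a list of three; "gripper": the opening, from 0 (shut) to 1 (fully open). A call has 1 to 20 rows; each row is the pose to reach, as a shift and turn from the pose measured when the call began, along the tool's axes at that moment; what a row does not reach only later rows make up. A row lasts 1/10 s, in which the tool goes at most 50 mm and 8.59 degrees, less where a joint would pass 70% of its speed; a pose out of reach is approached as far as the arm can. A call with a gripper value outside its range is refused whole. The fingers move at their own pace and stop on an object; the grip force is fixed at half the most. Time passes only in rows, so rows that repeat a pose let the fingers close. It gives the time, the measured TCP pose, the force and the opening at its end, in the units of the state.
- arm.read_state(): the state, without advancing time (a new reading comes with each control period).
- optics.get_image(name): name is "scene" or "top" or "wrist"; returns a dict with "frame" (480x640x3 uint8, red, green, blue), "mtx" (3x3 intrinsics, pixels), "distortion" ([k1, k2, p1, p2, k3] as OpenCV has them; the pictures are not rectified), "xyz" and "attitude" of the camera in the world; the wrist camera has in their place "T_tool_cam" (4x4, takes a point from camera to tool coordinates, whose origin is the TCP and whose axes are the tool frame's). Camera axes: x right, y down, z forward; pixel columns grow to the right and rows downward; lengths in mm; the calibration is good to about 2 mm. A picture is of the moment at which its call begins: read the wrist's pose just before it. There is no depth.
- job_done(): hands the job in, once; it reports no verdict.
Trained networks look in the newest picture that a camera, given by its name, has taken for a name from the list of things; names that differ only in an ending like _2 or _b are one class to them, and where a whole thing is asked for, a point or a joint stands for the part that bears it (a point fixed in the world has none). Each returns a list of dicts, best first, with "score" (0 to 1); they miss things now and then, are a little off and sometimes report something else, mostly with a low value. They report only what shows in the picture. A call takes as long as a camera call. They do not tell look-alikes from the thing itself.
- spotter.look_for(camera, thing): "centre" ([x, y, z] in mm, in the coordinates of the camera as it stood for that picture, good to about 4 mm: the middle of the surface that is visible of it).
The state is a dict: "clock": time; "joints": joint angles; "joint_vel": joint speeds; "joint_efforts": joint torques, N m; "position": TCP position; "ee_rot": TCP orientation; "contact_force": force on the tool from outside, world axes, zero at the start; "wrist_torque": the same for the moment, N m; "gripper_width": finger opening in mm.
Only numpy, scipy, OpenCV 4.12 (cv2) and the standard library are available. Lean on these libraries where they do the work, as an engineer would, in place of code of your own. Each camera call takes 0.05 s, during which the arm holds its last target. There are 200 camera calls.

## Working session

There is one attempt and no reset: what is moved stays moved. The work goes in short steps, Python scripts to look and compute and a tool call to move; the robot and the scene stay as the last step left them, time stands still between calls to the robot, and variables do not carry over. Pictures are saved under pics/ and viewed, about 8 in all and at most 12, crops included, and the job is handed in when it is done.

Besides the shell and the picture viewer there is one more tool, called after ">>>" in YAML: its name, and indented under it one key for each argument. jog_arm: Moves the arm, as the interface text tells. Its arguments: {"type":"object","properties":{"translation":{"type":"array"},"rot":{"type":"array"},"gripper":{"type":"array"}},"required":["translation","rot","gripper"]}

```bash
mkdir -p pics
cat > h.py <<'E'
import numpy as np, cv2, json
from scipy.spatial.transform import Rotation as R
from bench import arm, optics, job_done, spotter
def cam(name):
    s=arm.read_state(); im=optics.get_image(name)
    if 'T_tool_cam' in im:
        T=np.eye(4);T[:3,:3]=R.from_quat(s['ee_rot']).as_matrix();T[:3,3]=s['position'];T=T@np.array(im['T_tool_cam'])
    else:
        T=np.eye(4);a=np.array(im['attitude']);T[:3,:3]=a if a.shape==(3,3) else R.from_quat(a).as_matrix();T[:3,3]=im['xyz']
    return im,T
def save(im,n,crop=None,sc=1):
    f=im['frame'][...,::-1]
    if crop: f=f[crop[1]:crop[3],crop[0]:crop[2]]
    cv2.imwrite('pics/'+n,cv2.resize(f,None,fx=sc,fy=sc,interpolation=cv2.INTER_CUBIC))
def px(im,T,P):
    p=(np.atleast_2d(P)-T[:3,3])@T[:3,:3]
    return cv2.projectPoints(p.astype(float),np.zeros(3),np.zeros(3),np.array(im['mtx']),np.array(im['distortion']))[0][:,0]
def ray(im,T,uv,z):
    q=cv2.undistortPoints(np.array(uv,float).reshape(-1,1,2),np.array(im['mtx']),np.array(im['distortion']))[:,0]
    d=np.c_[q,np.ones(len(q))]@T[:3,:3].T
    return T[:3,3]+d*((z-T[2,3])/d[:,2])[:,None]
def find(name,T,im,things,n=3):
    for t in things:
        for r in spotter.look_for(name,t)[:n]:
            P=T[:3,:3]@np.array(r['centre'])+T[:3,3]
            print(name,t,round(r['score'],2),P.round(0),px(im,T,P)[0].round(0))
E
cat > a.py <<'E'
from h import *
s=arm.read_state();print(s)
TH="clamp lever_press jaw_pad granite basalt tray limestone board sandstone blue_box yellow_box amber_jar white_jar loupe_stand rock_hammer".split()
im,T=cam('top');save(im,'top.png');print(T.round(2),im['mtx'])
find('top',T,im,TH)
im,T=cam('scene');save(im,'scene.png');print(T.round(2))
E
python3 a.py
```

```text
{'clock': 0.0, 'joints': array([-1.01339596e+00,  3.85538652e-01,  6.63110697e-03, -5.33565828e-04,
       -1.19397996e+00, -2.58593488e-01]), 'joint_vel': array([-0.00022925,  0.00159456, -0.00114072, -0.00143914, -0.00112759,
       -0.00052277]), 'joint_efforts': array([ 1.03464827e-03, -3.92288303e+01,  1.88398272e+01,  4.18619201e+00,
       -4.74903005e-03, -1.40099324e-06]), 'position': array([ 183.84039956, -596.74132614,  230.22931898]), 'ee_rot': array([-0.69849138, -0.10505031,  0.10531513,  0.69998782]), 'contact_force': array([-0.00337749, -0.48153524, -0.37488214]), 'wrist_torque': array([-0.02018163,  0.02726212,  0.02036901]), 'gripper_width': 85.07514899142086}
[[-1.00000e-02 -9.80000e-01  1.90000e-01  2.12540e+02]
 [-1.00000e+00  1.00000e-02 -1.00000e-02  9.82100e+01]
 [ 1.00000e-02 -1.90000e-01 -9.80000e-01  1.72205e+03]
 [ 0.00000e+00  0.00000e+00  0.00000e+00  1.00000e+00]] [[595.91585059   0.         311.24793777]
 [  0.         595.91585059 237.39578313]
 [  0.           0.           1.        ]]
top clamp 0.65 [526.  90. 102.] [306. 237.]
top clamp 0.61 [513. 
[... 702 characters left out ...]
 [ 468. -314.   56.] [449. 259.]
top sandstone 0.61 [519. 316.  48.] [227. 244.]
top sandstone 0.23 [ 437. -125.   49.] [383. 271.]
top blue_box 0.64 [ 731. -236.   41.] [417. 172.]
top yellow_box 0.72 [525.  91. 104.] [306. 237.]
top amber_jar 0.7 [527.  90. 104.] [306. 237.]
top white_jar 0.93 [715. 247.  99.] [250. 173.]
top loupe_stand 0.7 [ 470. -316.   55.] [450. 258.]
top loupe_stand 0.66 [ 435. -121.   47.] [381. 272.]
top rock_hammer 0.7 [471. 545.  22.] [148. 263.]
[[ 6.70000e-01  4.10000e-01 -6.20000e-01  1.45273e+03]
 [ 7.40000e-01 -3.50000e-01  5.70000e-01 -7.71730e+02]
 [ 2.00000e-02 -8.40000e-01 -5.40000e-01  9.19860e+02]
 [ 0.00000e+00  0.00000e+00  0.00000e+00  1.00000e+00]]
```

```bash
python3 -c "
import cv2
f=cv2.imread('pics/top.png')[130:370,120:520]
cv2.imwrite('pics/topc.png',cv2.resize(f,None,fx=2,fy=2,interpolation=cv2.INTER_CUBIC))"
```

```text
(no output)
```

View pics/topc.png

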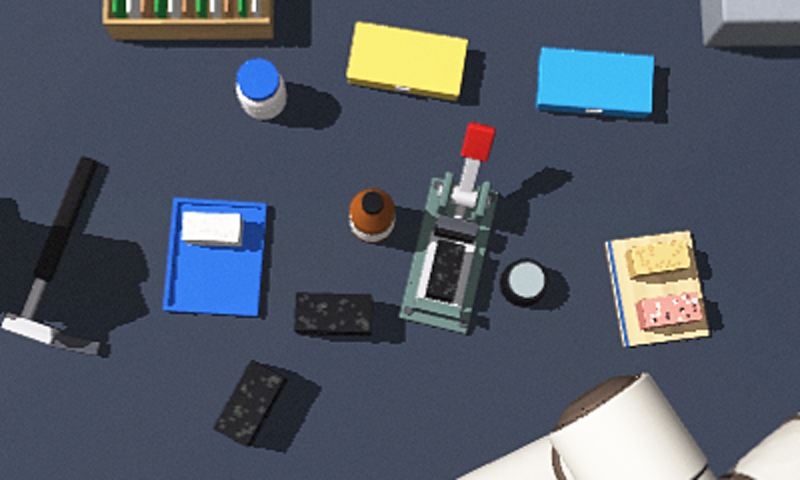

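View pics/scene.png

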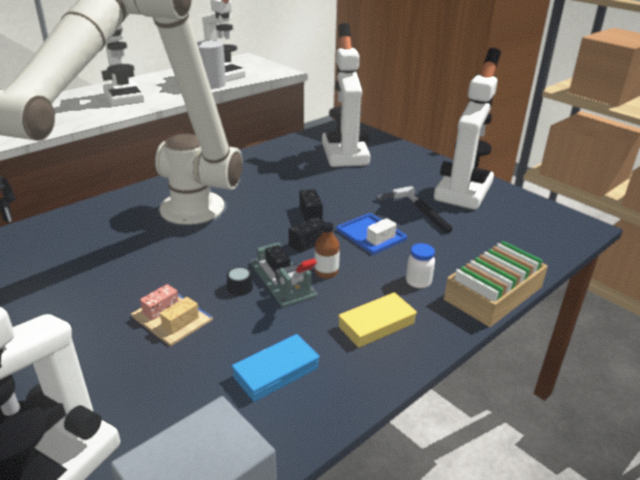

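Top view (crop → px): clamp basalt is at crop (447,272), the two larger black look-alikes at (334,313) and (250,400). Granite is at (670,310), sandstone (660,258), bottle (372,215), loupe (525,280), and the tray's free half at about (210,285). The basalt I want is the one in the clamp. Next, a close look with the wrist camera.

```bash
cat >> h.py <<'E'
def jog(target,yaw=None,tilt=None):
    """target TCP world mm; tool y down, tool z (jaw axis) at world heading yaw (mod pi)"""
    s=arm.read_state();R0=R.from_quat(s['ee_rot'])
    t=R0.inv().apply(np.array(target)-s['position'])/50
    rv=np.zeros(3)
    if yaw is not None:
        best=None
        for k in (0,np.pi):
            z=np.array([np.cos(yaw+k),np.sin(yaw+k),0]);y=np.array([0,0,-1.]);x=np.cross(y,z)
            v=(R0.inv()*R.from_matrix(np.c_[x,y,z])).as_rotvec()
            print('  opt rot(8deg)',(v/np.radians(8)).round(2))
    print('  t(50mm)',t.round(3),'pos',s['position'].round(1),'clock',s['clock'],'jaw axis',R0.as_matrix()[:,2].round(3),'q6',s['joints'].round(2))
E
cat > b.py <<'E'
from h import *
im=optics.get_image('wrist');print(np.array(im['T_tool_cam']).round(2),np.array(im['mtx']).round(0))
im,T=cam('top')
b=np.array([[402,318],[470,332],[497,183],[432,178]])/2+[120,130]
P=ray(im,T,b,12);print(P.round(0))
for q in ([[320,430]],):pass
g=np.array([[638,300],[699,290],[705,323],[644,331]])/2+[120,130];print('granite top',ray(im,T,g,54).round(0))
t=np.array([[174,198],[267,202],[262,316],[164,309]])/2+[120,130];print('tray',ray(im,T,t,14).round(0))
jog([450,-30,330],np.pi/2-.2)
E
python3 b.py
```

```text
[[  -0.      0.95    0.32  -82.71]
 [  -0.     -0.32    0.95 -142.85]
 [   1.     -0.      0.     -0.48]
 [   0.      0.      0.      1.  ]] [[410.   0. 324.]
 [  0. 410. 248.]
 [  0.   0.   1.]]
[[392.  49.  12.]
 [371. -48.  12.]
 [589. -94.  12.]
 [597.   2.  12.]]
granite top [[ 409. -282.   54.]
 [ 422. -369.   54.]
 [ 376. -375.   54.]
 [ 366. -288.   54.]]
tray [[571. 379.  14.]
 [563. 244.  14.]
 [397. 250.  14.]
 [408. 390.  14.]]
  opt rot(8deg) [0.   3.57 0.  ]
  opt rot(8deg) [  0.   -18.93  -0.  ]
  t(50mm) [ 8.424 -1.973  9.278] pos [ 184.  -597.3  231.3] clock 0.95 jaw axis [-0.294  0.956 -0.   ] q6 [-1.01  0.38  0.01 -0.   -1.19 -0.26]
```

>>> jog_arm:
  translation:
    - [8.4,-2,9.3]
    - [8.4,-2,9.3]
    - [8.4,-2,9.3]
    - [8.4,-2,9.3]
    - [8.4,-2,9.3]
    - [8.4,-2,9.3]
    - [8.4,-2,9.3]
    - [8.4,-2,9.3]
    - [8.4,-2,9.3]
    - [8.4,-2,9.3]
    - [8.4,-2,9.3]
    - [8.4,-2,9.3]
    - [8.4,-2,9.3]
    - [8.4,-2,9.3]
    - [8.4,-2,9.3]
    - [8.4,-2,9.3]
    - [8.4,-2,9.3]
  rot:
    - [0,3.6,0]
    - [0,3.6,0]
    - [0,3.6,0]
    - [0,3.6,0]
    - [0,3.6,0]
    - [0,3.6,0]
    - [0,3.6,0]
    - [0,3.6,0]
    - [0,3.6,0]
    - [0,3.6,0]
    - [0,3.6,0]
    - [0,3.6,0]
    - [0,3.6,0]
    - [0,3.6,0]
    - [0,3.6,0]
    - [0,3.6,0]
    - [0,3.6,0]
  gripper: [1,1,1,1,1,1,1,1,1,1,1,1,1,1,1,1,1]

```text
clock: 2.65
position: [448.0, -30.2, 331.3]
ee_rot: [0.703, -0.073, 0.072, -0.703]
contact_force: [-0.2, -0.1, -0.5]
gripper_width: 85.1
```

```bash
cat > c.py <<'E'
from h import *
im,T=cam('wrist')
np.savez('w1.npz',T=T,f=im['frame'],m=im['mtx'],d=im['distortion'])
find('wrist',T,im,['basalt','clamp','jaw_pad','lever_press','amber_jar','loupe_stand'],2)
s=arm.read_state();print(s['clock'],s['position'])
save(im,'w1.png')
E
python3 c.py
```

```text
wrist basalt 0.84 [455.  -9.  61.] [345. 196.]
wrist basalt 0.7 [394. 140.  60.] [486. 103.]
wrist clamp 0.87 [512. -37.  37.] [330. 246.]
wrist clamp 0.48 [520.  85.  98.] [454. 249.]
wrist jaw_pad 0.7 [501. -25.  55.] [338. 240.]
wrist lever_press 0.7 [608. -51. 124.] [335. 365.]
wrist amber_jar 0.6 [519.  82.  99.] [452. 249.]
wrist loupe_stand 0.78 [ 435. -121.   46.] [237. 197.]
3.0 [448.39979639 -29.58965956 331.36105563]
```

View pics/w1.png

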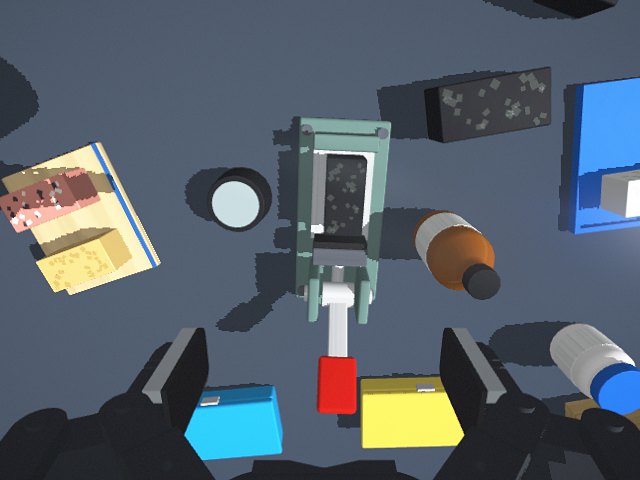

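Wrist view: the clamp runs vertically with its fixed jaw at (345,130). Basalt's top is about (327–366, 155–236), the bottle (450,245), loupe (237,200) and paddle (336,385).

```bash
python3 -c "
import cv2
f=cv2.imread('pics/w1.png')[110:260,280:400]
cv2.imwrite('pics/w1c.png',cv2.resize(f,None,fx=4,fy=4,interpolation=cv2.INTER_CUBIC))"
```

```text
(no output)
```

View pics/w1c.png

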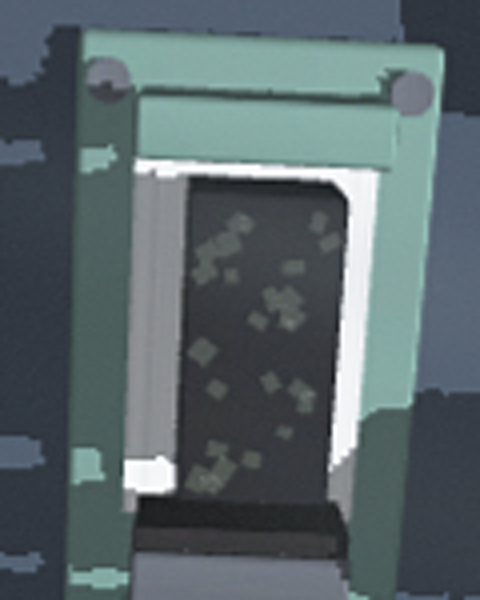

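Crop: fixed-jaw face edge (136,158)–(395,168), base corners (80,30) and (443,45), basalt top from (188,180)/(347,190) down to (178,500)/(328,500).

```bash
cat > d.py <<'E'
from h import *
w=np.load('w1.npz');im={'mtx':w['m'],'distortion':w['d']};T=w['T']
c=lambda a:np.array(a)/4+[280,110]
def fr(P,o,yaw): 
    d=P[:,:2]-o; return np.c_[d@[np.cos(yaw),np.sin(yaw)],d@[-np.sin(yaw),np.cos(yaw)]].round(1)
B=ray(im,T,c([[80,30],[443,45],[68,600],[392,600]]),12)
J=ray(im,T,c([[136,158],[395,168],[138,95],[397,110]]),55)
S=ray(im,T,c([[188,180],[347,190],[178,500],[328,500]]),64)
ang=lambda a,b:np.arctan2(*(b-a)[[1,0]])
print('yaws',ang(B[0],B[2]),ang(B[1],B[3]),ang(B[0],B[1])-np.pi/2,ang(J[0],J[1])-np.pi/2,'basalt',ang(S[0],S[2]),ang(S[1],S[3]))
yaw=(ang(B[0],B[2])+ang(B[1],B[3]))/2
ex=np.array([np.cos(yaw),np.sin(yaw)]);ey=np.array([-ex[1],ex[0]])
o=(B[0]+B[1])[:2]/2+125*ex; o2=(J[0]+J[1])[:2]/2+95*ex
print(B.round(1),'\nyaw',yaw,'origin base',o,'jaw',o2)
O=(o+o2)/2
print('base',fr(B,O,yaw),'jaw',fr(J,O,yaw),'basalt',fr(S,O,yaw), 'bas ctr',S.mean(0))
print('amber,loupe,pad', fr(np.array([[519,82],[435,-121],[608,-51]]),O,yaw))
bc=O-47*ex;print('bedcentre',bc)
E
python3 d.py
```

```text
yaws -0.2455599166457894 -0.2490841826347815 -0.2441596277288962 -0.24259249057723098 basalt -0.23438595065340617 -0.23398178199012054
[[371.2 -39.9  12. ]
 [394.9  55.1  12. ]
 [530.1 -79.8  12. ]
 [550.   15.7  12. ]] 
yaw -0.24732204964028545 origin base [504.23047947 -23.00466032] jaw [503.39158589 -22.32318042]
base [[-124.4  -49.2]
 [-124.7   48.8]
 [  39.5  -48.9]
 [  35.4   48.5]] jaw [[ -95.3  -32.2]
 [ -95.6   32.7]
 [-110.6  -32.3]
 [-109.7   32. ]] basalt [[-91.4 -19.1]
 [-90.7  20.1]
 [ -9.3 -18.1]
 [-10.9  21.1]] bas ctr [455.03059816  -9.29975981  64.        ]
amber,loupe,pad [[ -10.9  105.2]
 [ -42.6 -112.2]
 [ 108.    -2. ]]
bedcentre [458.24117302 -11.1579267 ]
```

```bash
python3 -c "
from h import *
jog([455,-9.3,34],np.pi/2-.236)"
```

```text
opt rot(8deg) [-0.    0.23  0.  ]
  opt rot(8deg) [  0.   -22.27   0.  ]
  t(50mm) [0.046 5.947 0.424] pos [448.4 -29.6 331.4] clock 3.0 jaw axis [0.203 0.979 0.   ] q6 [ 0.3   0.02 -0.21  0.   -1.34 -2.07]
```

>>> jog_arm:
  translation:
    - [0.05,1,0.42]
    - [0.05,2,0.42]
    - [0.05,3,0.42]
    - [0.05,4,0.42]
    - [0.05,4.6,0.42]
    - [0.05,5.2,0.42]
    - [0.05,5.7,0.42]
    - [0.05,5.94,0.42]
    - [0.05,5.94,0.42]
    - [0.05,5.94,0.42]
    - [0.05,5.94,0.42]
  rot:
    - [0,0.23,0]
    - [0,0.23,0]
    - [0,0.23,0]
    - [0,0.23,0]
    - [0,0.23,0]
    - [0,0.23,0]
    - [0,0.23,0]
    - [0,0.23,0]
    - [0,0.23,0]
    - [0,0.23,0]
    - [0,0.23,0]
  gripper: [0.8,0.8,0.8,0.8,0.8,0.8,0.8,0.8,0.8,0.8,0.8]

```text
clock: 4.1
position: [456.0, -9.3, 35.3]
ee_rot: [-0.702, 0.083, -0.084, 0.702]
contact_force: [-0.7, -0.1, 1.2]
gripper_width: 68.2
```

```bash
python3 -c "
from h import *
jog([455,-9.3,34],np.pi/2-.236)
im,T=cam('wrist');save(im,'w2.png')"
```

```text
opt rot(8deg) [-0.01 -0.    0.01]
  opt rot(8deg) [-2.00e-02  2.25e+01 -1.00e-02]
  t(50mm) [-0.02   0.026 -0.005] pos [456.   -9.3  35.3] clock 4.1 jaw axis [0.234 0.972 0.001] q6 [ 0.34  0.36 -0.64  0.   -0.56 -2.15]
```

View pics/w2.png

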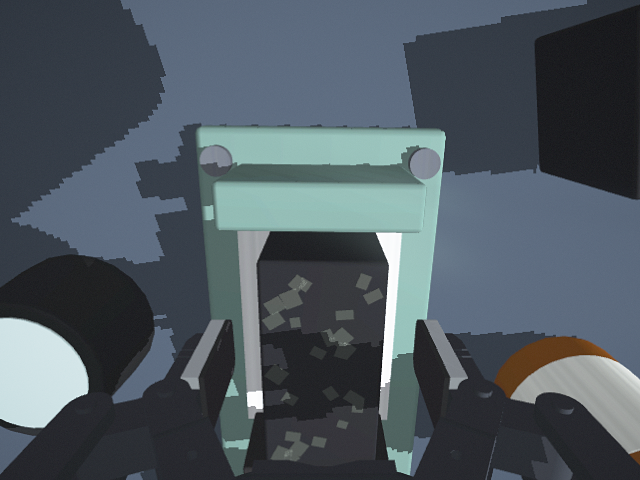

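The fingers straddle the basalt, centred at (322,350), with pads at (215,360) and (432,360). I'll close on it and lift.

>>> jog_arm:
  translation:
    - [0,0,0]
    - [0,0,0]
    - [0,0,0]
    - [0,0,0]
    - [0,0,0]
    - [0,0,0]
    - [0,-0.3,0]
    - [0,-1,0]
    - [0,-2,0]
    - [0,-3,0]
    - [0,-4,0]
    - [0,-4.2,0]
    - [0,-4.2,0]
  rot:
    - [0,0,0]
    - [0,0,0]
    - [0,0,0]
    - [0,0,0]
    - [0,0,0]
    - [0,0,0]
    - [0,0,0]
    - [0,0,0]
    - [0,0,0]
    - [0,0,0]
    - [0,0,0]
    - [0,0,0]
    - [0,0,0]
  gripper: [0.2,0.2,0.2,0.2,0.2,0.2,0.2,0.2,0.2,0.2,0.2,0.2,0.2]

```text
clock: 5.45
position: [455.5, -9.1, 246.6]
ee_rot: [-0.701, 0.082, -0.085, 0.703]
contact_force: [-0.5, 0.0, -4.7]
gripper_width: 39.0
```

```bash
python3 -c "
from h import *
jog([450,320,245],np.pi-.06)"
```

```text
opt rot(8deg) [ 1.000e-02 -1.252e+01  5.000e-02]
  opt rot(8deg) [-0.05  9.98  0.01]
  t(50mm) [-1.653  0.05   6.372] pos [455.5  -9.1 246.6] clock 5.45 jaw axis [0.235 0.972 0.004] q6 [ 0.34  0.08 -0.36 -0.   -1.13 -2.15]
```

>>> jog_arm:
  translation:
    - [-1.65,0,6.4]
    - [-1.65,0,6.4]
    - [-1.65,0,6.4]
    - [-1.65,0,6.4]
    - [-1.65,0,6.4]
    - [-1.65,0,6.4]
    - [-1.65,0,6.4]
    - [-1.65,0,6.4]
    - [-1.65,0,6.4]
    - [-1.65,0,6.4]
    - [-1.65,0,6.4]
    - [-1.65,0,6.4]
    - [-1.65,0,6.4]
    - [-1.65,0,6.4]
    - [-1.65,0,6.4]
  rot:
    - [0,-1,0]
    - [0,-2,0]
    - [0,-3,0]
    - [0,-4,0]
    - [0,-5,0]
    - [0,-6,0]
    - [0,-7,0]
    - [0,-8,0]
    - [0,-9,0]
    - [0,-10,0]
    - [0,-11,0]
    - [0,-12,0]
    - [0,-12.5,0]
    - [0,-12.5,0]
    - [0,-12.5,0]
  gripper: [0.2,0.2,0.2,0.2,0.2,0.2,0.2,0.2,0.2,0.2,0.2,0.2,0.2,0.2,0.2]

```text
clock: 6.95
position: [449.6, 320.5, 244.9]
ee_rot: [0.516, 0.484, -0.483, -0.515]
contact_force: [-0.7, 0.8, -2.6]
gripper_width: 38.9
```

```bash
sed -e 's/w1/w3/g' -e "s/\['basalt.*\],2/['tray','limestone','basalt'],2/" c.py > c3.py; python3 c3.py; python3 -c "
from h import *
jog([450,320,245],np.pi-.06)"
```

```text
wrist tray 0.84 [476. 291.   4.] [295. 171.]
wrist limestone 0.95 [521. 314.  51.] [240. 210.]
wrist basalt 0.85 [397. 188.  64.] [387.  30.]
wrist basalt 0.56 [450. 306. 270.] [320. 331.]
7.15 [450.24504871 321.15437519 246.88786294]
  opt rot(8deg) [ 0.03 -0.02  0.02]
  opt rot(8deg) [-0.03 22.48  0.05]
  t(50mm) [-0.023  0.038  0.004] pos [450.2 321.2 246.9] clock 7.15 jaw axis [-0.998  0.063 -0.005] q6 [ 0.91  0.25 -0.15  0.   -1.17 -0.98]
```

View pics/w3.png

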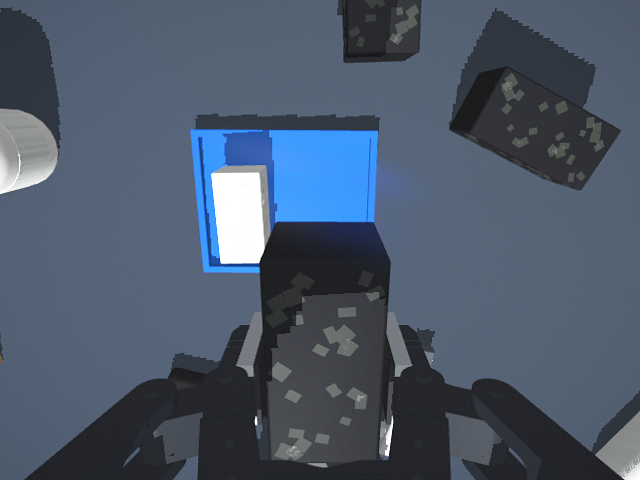

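Wrist view: tray rim corners at (191,130), (380,130) and (204,272), limestone at (240,210), and the held basalt level at (325,340).

```bash
cat > e.py <<'E'
from h import *
w=np.load('w3.npz');im={'mtx':w['m'],'distortion':w['d']};T=w['T']
P=ray(im,T,[[191,130],[380,130],[204,272],[375,222]],14);print(P.round(1))
a=P[0]-P[1];b=P[2]-P[0];print(np.hypot(*a[:2]),np.hypot(*b[:2]),np.arctan2(a[1],a[0]),np.arctan2(b[1],b[0])-np.pi/2)
c=P[1]+(P[2]-P[0])/2+a/2;print('ctr',c)
L=ray(im,T,[[213,170],[266,168],[269,262],[217,262]],50);print(L.round(1),L.mean(0))
yaw=np.arctan2(a[1],a[0]);t=c[:2]-38*np.array([np.cos(yaw),np.sin(yaw)]);print('target',t)
jog([*t,22],np.pi+yaw)
E
python3 e.py
```

```text
[[563.  248.1  14. ]
 [397.1 258.8  14. ]
 [572.8 382.6  14. ]
 [403.5 342.3  14. ]]
166.33066728463604 134.8549309753804 -0.06462396054940692 -0.0724407608581279
ctr [484.93495169 320.70216651  14.        ]
[[538.8 279.6  50. ]
 [495.2 280.8  50. ]
 [501.6 362.8  50. ]
 [547.4 359.9  50. ]] [520.76633698 320.75016022  50.        ]
target [447.01427295 323.15616809]
  opt rot(8deg) [0.03 0.01 0.02]
  opt rot(8deg) [  0.03 -22.49  -0.05]
  t(50mm) [0.025 4.497 0.088] pos [450.2 321.2 246.9] clock 7.15 jaw axis [-0.998  0.063 -0.005] q6 [ 0.91  0.25 -0.15  0.   -1.17 -0.98]
```

>>> jog_arm:
  translation:
    - [0.02,1,0.09]
    - [0.02,2,0.09]
    - [0.02,3,0.09]
    - [0.02,3.6,0.09]
    - [0.02,4,0.09]
    - [0.02,4.25,0.09]
    - [0.02,4.4,0.09]
    - [0.02,4.5,0.09]
    - [0.02,4.5,0.09]
    - [0.02,4.5,0.09]
  rot:
    - [0,0,0]
    - [0,0,0]
    - [0,0,0]
    - [0,0,0]
    - [0,0,0]
    - [0,0,0]
    - [0,0,0]
    - [0,0,0]
    - [0,0,0]
    - [0,0,0]
  gripper: [0.2,0.2,0.2,0.2,0.2,0.2,0.2,0.2,0.2,0.2]

```text
clock: 8.15
position: [447.5, 323.6, 22.9]
ee_rot: [0.516, 0.487, -0.481, -0.515]
contact_force: [-0.2, -0.1, -3.9]
gripper_width: 38.9
```

>>> jog_arm:
  translation:
    - [0,0.03,0]
    - [0,0.03,0]
    - [0,0.03,0]
    - [0,0.03,0]
    - [0,0.03,0]
    - [0,0.03,0]
    - [0,0.03,0]
    - [0,-0.5,0]
    - [0,-1.3,0]
    - [0,-2.3,0]
    - [0,-3.3,0]
    - [0,-4.3,0]
    - [0,-4.5,0]
  rot:
    - [0,0,0]
    - [0,0,0]
    - [0,0,0]
    - [0,0,0]
    - [0,0,0]
    - [0,0,0]
    - [0,0,0]
    - [0,0,0]
    - [0,0,0]
    - [0,0,0]
    - [0,0,0]
    - [0,0,0]
    - [0,0,0]
  gripper: [0.2,0.2,0.65,0.65,0.65,0.65,0.65,0.65,0.65,0.65,0.65,0.65,0.65]

```text
clock: 9.45
position: [448.4, 324.7, 255.2]
ee_rot: [0.516, 0.492, -0.477, -0.515]
contact_force: [-0.4, 0.4, 0.3]
gripper_width: 55.9
```

Run:
```python
from h import *
im,T=cam('wrist');save(im,'w4.png',(160,90,480,410),1.8)
find('wrist',T,im,['basalt','limestone'],2)
jog([395,-300,300],.148)
```

```text
wrist basalt 0.88 [449. 318.  50.] [327. 198.]
wrist basalt 0.73 [286. 268.  58.] [528. 126.]
wrist limestone 0.75 [520. 317.  50.] [245. 202.]
  opt rot(8deg) [-0.05 20.99  0.07]
  opt rot(8deg) [ 0.05 -1.51  0.04]
  t(50mm) [-12.486  -1.114   0.218] pos [445.7 322.7 247.9] clock 9.6 jaw axis [-0.998  0.063 -0.006] q6 [ 0.92  0.24 -0.16  0.   -1.16 -0.99]
```

View pics/w4.png

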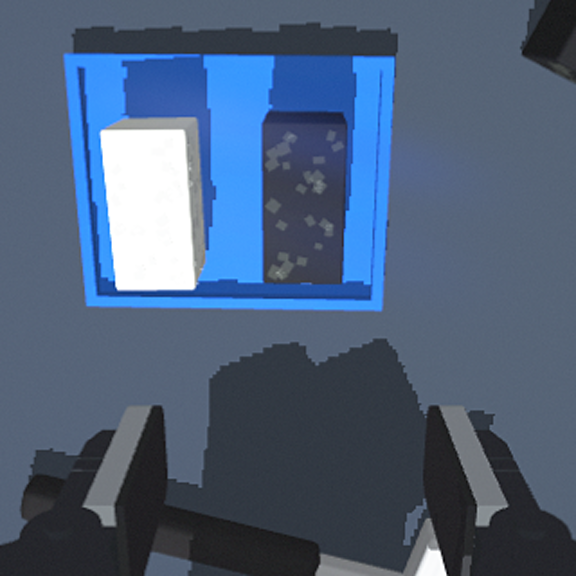

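Basalt lies flat in the tray's free half at crop (305,200), beside the limestone and clear of the walls. On to the granite.

>>> jog_arm:
  translation:
    - [-0.7,-0.3,0.2]
    - [-1.4,-0.6,0.2]
    - [-2.1,-1,0.2]
    - [-2.8,-1,0.2]
    - [-3.5,-1,0.2]
    - [-4.2,-1,0.2]
    - [-4.9,-1,0.2]
    - [-5.6,-1,0.2]
    - [-6.3,-1,0.2]
    - [-7,-1,0.2]
    - [-7.7,-1,0.2]
    - [-8.4,-1,0.2]
    - [-9.1,-1,0.2]
    - [-9.8,-1,0.2]
    - [-10.5,-1,0.2]
    - [-11.2,-1,0.2]
    - [-11.9,-1,0.2]
    - [-12.6,-1,0.2]
    - [-12.8,-1,0.2]
    - [-12.8,-1,0.2]
  rot:
    - [0,1,0]
    - [0,2,0]
    - [0,3,0]
    - [0,4,0]
    - [0,5,0]
    - [0,6,0]
    - [0,7,0]
    - [0,8,0]
    - [0,9,0]
    - [0,10,0]
    - [0,11,0]
    - [0,12,0]
    - [0,13,0]
    - [0,14,0]
    - [0,15,0]
    - [0,16,0]
    - [0,17,0]
    - [0,18,0]
    - [0,19,0]
    - [0,20,0]
  gripper: [0.8,0.8,0.8,0.8,0.8,0.8,0.8,0.8,0.8,0.8,0.8,0.8,0.8,0.8,0.8,0.8,0.8,0.8,0.8,0.8]

```text
clock: 11.6
position: [393.7, -316.8, 290.6]
ee_rot: [-0.562, 0.428, -0.425, 0.567]
contact_force: [0.2, 0.1, -0.1]
gripper_width: 68.0
```

```bash
sed -e 's/w1/w5/g' -e "s/\['basalt.*\],2/['granite','sandstone','board'],2/" -e "s/save(im,'w5.png')/save(im,'w5.png',(160,60,520,330),2.2)/" c.py > c5.py; python3 c5.py; python3 -c "
from h import *
jog([395,-315,290],.148)"
```

```text
wrist granite 0.7 [ 396. -322.   58.] [323. 210.]
wrist sandstone 0.8 [ 469. -308.   53.] [401. 216.]
11.8 [ 394.38671757 -315.30558115  292.31357199]
  opt rot(8deg) [-0.03  1.01 -0.04]
  opt rot(8deg) [ -0.07 -21.49   0.05]
  t(50mm) [-0.002  0.046  0.013] pos [ 394.4 -315.3  292.3] clock 11.8 jaw axis [0.959 0.284 0.005] q6 [-0.36  0.14 -0.17 -0.01 -1.26 -2.49]
```

View pics/w5.png

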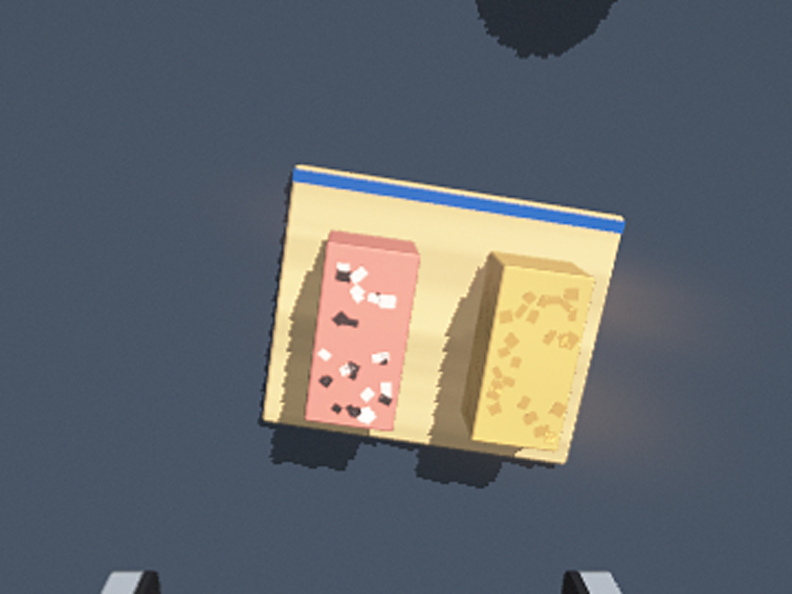

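The pink speckled granite's top face has corners (328,241), (418,253), (395,430), (306,420); the sandstone is to its right.

```bash
cat > f.py <<'E'
from h import *
w=np.load('w5.npz');im={'mtx':w['m'],'distortion':w['d']};T=w['T']
P=ray(im,T,np.array([[328,241],[418,253],[395,430],[306,420]])/2.2+[160,60],54);print(P.round(1),P.mean(0))
d=[P[1]-P[0],P[2]-P[3],P[3]-P[0],P[2]-P[1]]
print([(np.hypot(*v[:2]).round(1),np.arctan2(v[1],v[0]).round(3)) for v in d])
v=(d[2]+d[3]);yaw=np.arctan2(v[1],v[0])+np.pi/2;print(yaw)
jog([*P.mean(0)[:2],26],yaw)
E
python3 f.py
```

```text
[[ 373.4 -289.8   54. ]
 [ 411.  -284.3   54. ]
 [ 424.2 -362.4   54. ]
 [ 384.7 -368.7   54. ]] [ 398.33003062 -326.32703261   54.        ]
[(np.float64(38.0), np.float64(0.145)), (np.float64(40.0), np.float64(0.158)), (np.float64(79.7), np.float64(-1.428)), (np.float64(79.2), np.float64(-1.404))]
0.15484215562436154
  opt rot(8deg) [-0.03  0.96 -0.04]
  opt rot(8deg) [ -0.07 -21.54   0.05]
  t(50mm) [ 0.264  5.325 -0.013] pos [ 394.4 -315.3  292.3] clock 11.8 jaw axis [0.959 0.284 0.005] q6 [-0.36  0.14 -0.17 -0.01 -1.26 -2.49]
```

>>> jog_arm:
  translation:
    - [0.26,1,0]
    - [0.26,2,0]
    - [0.26,3,0]
    - [0.26,3.8,0]
    - [0.26,4.4,0]
    - [0.26,4.8,0]
    - [0.26,5.1,0]
    - [0.26,5.33,0]
    - [0.26,5.33,0]
    - [0.26,5.33,0]
    - [0.26,5.33,0]
    - [0.26,5.33,0]
    - [0.26,5.33,0]
    - [0.26,5.33,0]
    - [0.26,5.33,0]
    - [0.26,5.33,0]
  rot:
    - [0,0.95,0]
    - [0,0.95,0]
    - [0,0.95,0]
    - [0,0.95,0]
    - [0,0.95,0]
    - [0,0.95,0]
    - [0,0.95,0]
    - [0,0.95,0]
    - [0,0.95,0]
    - [0,0.95,0]
    - [0,0.95,0]
    - [0,0.95,0]
    - [0,0.95,0]
    - [0,0.95,0]
    - [0,0.95,0]
    - [0,0.95,0]
  gripper: [0.65,0.65,0.65,0.65,0.65,0.65,0.65,0.65,0.65,0.65,0.2,0.2,0.2,0.2,0.2,0.2]

```text
clock: 13.4
position: [399.3, -326.2, 26.9]
ee_rot: [-0.535, 0.46, -0.459, 0.54]
contact_force: [-1.5, 0.1, 6.1]
gripper_width: 38.8
```

>>> jog_arm:
  translation:
    - [0,-0.3,0]
    - [0,-1,0]
    - [0,-2,0]
    - [0,-3,0]
    - [0,-4,0]
    - [0,-4,0]
    - [0,-4,0]
  rot:
    - [0,0,0]
    - [0,0,0]
    - [0,0,0]
    - [0,0,0]
    - [0,0,0]
    - [0,0,0]
    - [0,0,0]
  gripper: [0.2,0.2,0.2,0.2,0.2,0.2,0.2]

```text
clock: 14.1
position: [398.2, -326.8, 227.1]
ee_rot: [-0.534, 0.459, -0.46, 0.541]
contact_force: [-0.6, 0.2, -4.0]
gripper_width: 39.2
```

```bash
python3 -c "
from h import *
yaw=-.2455;O=np.array([503.8,-22.7])
bc=O-48*np.array([np.cos(yaw),np.sin(yaw)]);print(bc)
print(arm.read_state()['gripper_width'])
jog([*bc,230],np.pi/2+yaw)"
```

```text
[457.23923557 -11.03401457]
39.17760852999368
  opt rot(8deg) [-0.07 -8.38 -0.01]
  opt rot(8deg) [ 1.000e-02  1.412e+01 -8.000e-02]
  t(50mm) [-6.056e+00 -5.000e-03  2.145e+00] pos [ 398.2 -326.8  227.1] clock 14.1 jaw axis [0.988 0.155 0.007] q6 [-0.38  0.2  -0.26 -0.01 -1.11 -2.6 ]
```

>>> jog_arm:
  translation:
    - [-0.6,0,0.2]
    - [-1.3,0,0.5]
    - [-2,0,0.7]
    - [-2.7,0,0.95]
    - [-3.4,0,1.2]
    - [-4.1,0,1.45]
    - [-4.8,0,1.7]
    - [-5.5,0,1.95]
    - [-6.05,0,2.15]
    - [-6.05,0,2.15]
    - [-6.05,0,2.15]
    - [-6.05,0,2.15]
  rot:
    - [0,-1,0]
    - [0,-2,0]
    - [0,-3,0]
    - [0,-4,0]
    - [0,-5,0]
    - [0,-6,0]
    - [0,-7,0]
    - [0,-8,0]
    - [0,-8.4,0]
    - [0,-8.4,0]
    - [0,-8.4,0]
    - [0,-8.4,0]
  gripper: [0.2,0.2,0.2,0.2,0.2,0.2,0.2,0.2,0.2,0.2,0.2,0.2]

```text
clock: 15.3
position: [456.4, -11.9, 228.1]
ee_rot: [-0.7, 0.085, -0.086, 0.704]
contact_force: [0.1, 0.1, -3.0]
gripper_width: 39.0
```

```bash
python3 -c "
from h import *
im,T=cam('wrist');save(im,'w6.png')
np.savez('w6.npz',T=T,f=im['frame'],m=im['mtx'],d=im['distortion'])
jog([457.2,-11,60],np.pi/2-.2455)"
```

```text
opt rot(8deg) [-0.05  0.01  0.01]
  opt rot(8deg) [ 2.000e-02 -2.249e+01  8.000e-02]
  t(50mm) [-1.000e-03  3.371e+00  0.000e+00] pos [456.6 -12.1 228.6] clock 15.35 jaw axis [0.241 0.97  0.007] q6 [ 0.33  0.1  -0.39 -0.01 -1.08 -2.14]
```

View pics/w6.png

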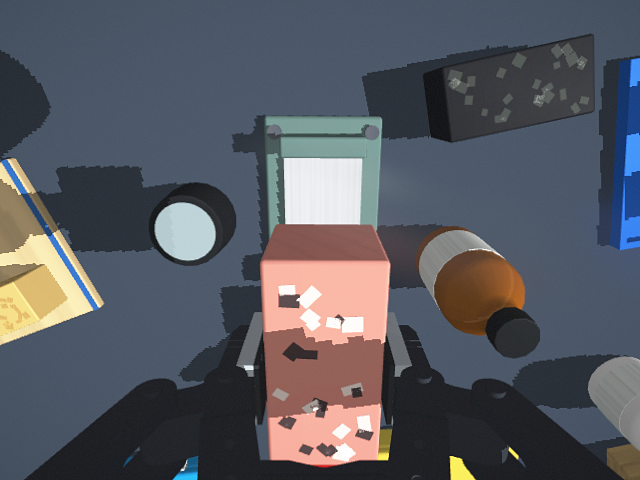

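Held granite is level and square to the clamp: front top edge at row 263 (columns 262–390), fixed-jaw face edge at row 157 (284–363).

```bash
python3 -c "
from h import *
w=np.load('w6.npz');im={'mtx':w['m'],'distortion':w['d']};T=w['T']
def fr(P,yaw=-.2455,o=(503.8,-22.7)):
    d=P[:,:2]-o; return np.c_[d@[np.cos(yaw),np.sin(yaw)],d@[-np.sin(yaw),np.cos(yaw)]].round(1)
for z in (253,256):print(fr(ray(im,T,[[262,262],[390,262]],z)))
print('base',fr(ray(im,T,[[266,117],[382,117]],12)))
print('tcp',fr(np.array([[456.6,-12.1]])))"
```

```text
[[-86.4 -20.3]
 [-86.4  19.1]]
[[-87.5 -19.9]
 [-87.5  18.5]]
base [[-124.   -47.7]
 [-124.2   49.2]]
tcp [[-48.4  -1.2]]
```

>>> jog_arm:
  translation:
    - [0,1,0]
    - [0,2,0]
    - [0,2.6,0]
    - [0,3,0]
    - [0,3.3,0]
    - [0,3.5,0]
    - [0,3.65,0]
    - [0,3.75,0]
    - [0,3.81,0]
    - [0,3.81,0]
    - [0,3.81,0]
  rot:
    - [0,0,0]
    - [0,0,0]
    - [0,0,0]
    - [0,0,0]
    - [0,0,0]
    - [0,0,0]
    - [0,0,0]
    - [0,0,0]
    - [0,0,0]
    - [0,0,0]
    - [0,0,0]
  gripper: [0.2,0.2,0.2,0.2,0.2,0.2,0.2,0.2,0.2,0.2,0.2]

```text
clock: 16.45
position: [457.7, -10.7, 38.5]
ee_rot: [-0.699, 0.084, -0.087, 0.704]
contact_force: [-0.2, -0.4, -3.2]
gripper_width: 38.9
```

>>> jog_arm:
  translation:
    - [0,0.02,0]
    - [0,0.03,0]
    - [0,0.03,0]
    - [0,0.03,0]
  rot:
    - [0,0,0]
    - [0,0,0]
    - [0,0,0]
    - [0,0,0]
  gripper: [0.2,0.2,0.2,0.2]

```text
clock: 16.85
position: [458.1, -10.6, 37.3]
ee_rot: [-0.699, 0.084, -0.087, 0.705]
contact_force: [-0.5, 0.6, -2.8]
gripper_width: 39.2
```

>>> jog_arm:
  translation:
    - [0,0.02,0]
    - [0,0.02,0]
    - [0,0.02,0]
    - [0,0.02,0]
    - [0,0.02,0]
    - [0,0.02,0]
    - [0,-0.4,0]
    - [0,-1,0]
    - [0,-2,0]
    - [0,-3,0]
    - [0,-4,0]
    - [0,-4.5,0]
    - [0,-4.5,0]
  rot:
    - [0,0,0]
    - [0,0,0]
    - [0,0,0]
    - [0,0,0]
    - [0,0,0]
    - [0,0,0]
    - [0,0,0]
    - [0,0,0]
    - [0,0,0]
    - [0,0,0]
    - [0,0,0]
    - [0,0,0]
    - [0,0,0]
  gripper: [0.2,0.7,0.7,0.7,0.7,0.7,0.7,0.7,0.7,0.7,0.7,0.7,0.7]

```text
clock: 18.15
position: [458.9, -11.8, 266.9]
ee_rot: [-0.698, 0.081, -0.091, 0.706]
contact_force: [0.6, -0.4, -0.4]
gripper_width: 59.6
```

```bash
python3 -c "
from h import *
im,T=cam('wrist');save(im,'w7.png',(220,90,440,400),1.9)
np.savez('w7.npz',T=T,f=im['frame'],m=im['mtx'],d=im['distortion'])
find('wrist',T,im,['granite','lever_press'],2)
yaw=-.2455;O=np.array([503.8,-22.7]);ex=np.array([np.cos(yaw),np.sin(yaw)])
# lever geometry
for q in (0,.3,.55,.75):
    a=np.radians(50)-q; x=60+97*np.cos(a)-7*np.sin(a); z=60+97*np.sin(a)+7*np.cos(a); print(q,x.round(1),z.round(1),(O+x*ex).round(1))
jog([*(O+116*ex),250],np.pi/2+yaw)"
```

```text
wrist granite 0.86 [453.  -8.  67.] [323. 199.]
wrist lever_press 0.97 [607. -47. 125.] [323. 399.]
wrist lever_press 0.61 [740.   3.  39.] [393. 431.]
0 117.0 138.8 [617.3 -51.1]
0.3 137.7 118.4 [637.4 -56.2]
0.55 149.8 97.4 [649.1 -59.1]
0.75 155.4 78.8 [654.6 -60.5]
  opt rot(8deg) [-0.05  0.01  0.01]
  opt rot(8deg) [ 2.000e-02 -2.249e+01  9.000e-02]
  t(50mm) [3.298 0.232 0.021] pos [456.  -12.2 261.3] clock 18.3 jaw axis [0.241 0.97  0.008] q6 [ 0.33  0.07 -0.33 -0.01 -1.16 -2.14]
```

View pics/w7.png

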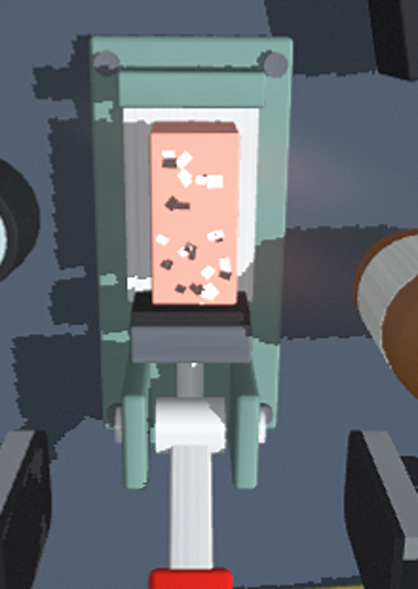

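Granite sits square between the jaws, crop (152–240, 130–303), and is released; the lever is still up. Next: shut the fingers, hover over the paddle, and press along its arc.

>>> jog_arm:
  translation:
    - [0.8,0,0]
    - [1.6,0,0]
    - [2.4,0,0]
    - [3.1,0.5,0.02]
    - [3.1,1.2,0.02]
    - [3.1,1.6,0.02]
    - [3.1,1.6,0.02]
    - [3.1,1.6,0.02]
    - [3.1,1.6,0.02]
  rot:
    - [0,0,0]
    - [0,0,0]
    - [0,0,0]
    - [0,0,0]
    - [0,0,0]
    - [0,0,0]
    - [0,0,0]
    - [0,0,0]
    - [0,0,0]
  gripper: [0,0,0,0,0,0,0,0,0]

```text
clock: 19.2
position: [607.6, -48.0, 182.8]
ee_rot: [-0.699, 0.084, -0.087, 0.705]
contact_force: [0.5, 0.4, -0.1]
gripper_width: 0.0
```

```bash
python3 -c "
from h import *
yaw=-.2455;O=np.array([503.8,-22.7]);ex=np.array([np.cos(yaw),np.sin(yaw)])
s=arm.read_state();print(s['gripper_width'],'clampx',(s['position'][:2]-O)@ex)
for q in (0,.15,.3,.45,.6,.7,.75):
    a=np.radians(50)-q; x=49+97*np.cos(a)-7*np.sin(a); z=60+97*np.sin(a)+7*np.cos(a); print(q);jog([*(O+x*ex),z])"|grep -v '^$' | sed 's/pos.*//'
```

```text
0.048770625862610356 clampx 106.87589789230967
0
  t(50mm) [-0.021  0.879 -0.02 ] 
0.15
  t(50mm) [ 0.201  1.068 -0.022] 
0.3
  t(50mm) [ 0.392  1.288 -0.024] 
0.45
  t(50mm) [ 0.548  1.534 -0.027] 
0.6
  t(50mm) [ 0.666  1.801 -0.029] 
0.7
  t(50mm) [ 0.722  1.987 -0.031] 
0.75
  t(50mm) [ 0.742  2.082 -0.032]
```

>>> jog_arm:
  translation:
    - [0,0.5,0]
    - [0,0.75,0]
    - [0,0.88,0]
    - [0.1,0.97,0]
    - [0.2,1.07,0]
    - [0.3,1.18,0]
    - [0.39,1.29,0]
    - [0.47,1.41,0]
    - [0.55,1.53,0]
    - [0.61,1.67,0]
    - [0.67,1.8,0]
    - [0.7,1.9,0]
    - [0.72,1.99,0]
    - [0.74,2.05,0]
    - [0.74,2.07,0]
    - [0.74,2.07,0]
  rot:
    - [0,0,0]
    - [0,0,0]
    - [0,0,0]
    - [0,0,0]
    - [0,0,0]
    - [0,0,0]
    - [0,0,0]
    - [0,0,0]
    - [0,0,0]
    - [0,0,0]
    - [0,0,0]
    - [0,0,0]
    - [0,0,0]
    - [0,0,0]
    - [0,0,0]
    - [0,0,0]
  gripper: [0,0,0,0,0,0,0,0,0,0,0,0,0,0,0,0]

```text
clock: 20.8
position: [644.3, -56.2, 79.4]
ee_rot: [-0.699, 0.084, -0.087, 0.705]
contact_force: [0.4, -1.0, 1.2]
gripper_width: -0.1
```

>>> jog_arm:
  translation:
    - [0,-0.5,0]
    - [0,-1.5,0]
    - [0,-2.5,0]
    - [0,-3.5,0]
    - [-1,-4,0]
    - [-2,-4,0]
    - [-3,-4,0]
    - [-3.7,-4,0]
    - [-3.7,-4,0]
    - [-3.7,-4,0]
  rot:
    - [0,0,0]
    - [0,0,0]
    - [0,0,0]
    - [0,0,0]
    - [0,0,0]
    - [0,0,0]
    - [0,0,0]
    - [0,0,0]
    - [0,0,0]
    - [0,0,0]
  gripper: [0,0,0,0,0,0,0,0,0,0]

```text
clock: 21.8
position: [463.2, -12.8, 279.8]
ee_rot: [-0.699, 0.082, -0.088, 0.705]
contact_force: [0.8, -0.8, 0.6]
gripper_width: -0.1
```

```bash
python3 -c "
from h import *
im,T=cam('wrist');save(im,'w8.png',(220,90,440,400),1.9)
np.savez('w8.npz',T=T,f=im['frame'],m=im['mtx'],d=im['distortion'])
find('wrist',T,im,['granite','lever_press','jaw_pad'],2)
im,T=cam('top');find('top',T,im,['lever_press','basalt','amber_jar','loupe_stand','sandstone'],3)"
```

```text
wrist granite 0.98 [448.  -6.  67.] [324. 186.]
wrist lever_press 0.92 [554. -39.  69.] [318. 302.]
wrist jaw_pad 0.65 [482. -38.  48.] [300. 225.]
top lever_press 0.72 [663. -61.  79.] [359. 191.]
top basalt 0.79 [444. 321.  51.] [225. 270.]
top basalt 0.56 [271. 260.  60.] [245. 332.]
top basalt 0.54 [385. 186.  60.] [272. 290.]
top loupe_stand 0.63 [ 434. -124.   46.] [382. 272.]
top sandstone 0.8 [ 468. -313.   54.] [449. 259.]
top sandstone 0.33 [ 733. -239.   40.] [417. 171.]
```

View pics/w8.png

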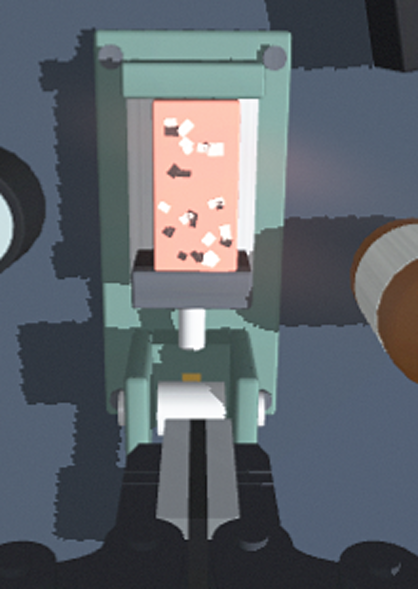

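The jaw has moved forward, pressing the granite against the fixed jaw (crop 155–240, 100–270). The lever is down: the top camera puts the paddle at z 79, and 79 is expected at the stop. Handing in.

```bash
python3 -c "
from h import *
s=arm.read_state();print(s['clock'],s['contact_force']);print(job_done())"
```

```text
22.3 [ 0.09427006  0.86639406 -0.23054683]
the job is handed in; nothing more can be done
None
```

The basalt is in the tray, the granite is clamped, and I handed the job in at about 22 s of the 69 s limit. No verdict was reported.

- **Basalt:** it lies flat in the tray's free half beside the limestone. The top camera reads its centre at about (444, 321) mm, against a target of (447, 323).
- **Granite:** I put it within about 1 mm of the gap's centre, square, and let go of it before touching the lever. In the last picture the jaw pad holds it against the fixed jaw, so its centre should be near clamp x −55 mm, which is inside the limits.
- **Lever:** it stayed down after I let go. The top camera shows the paddle at 79 mm height, as expected at the stop.
- **Other things:** the loupe and sandstone read within about 3 mm of where they started, and the bottle still stands beside the clamp in the last picture. I did not re-measure the boxes, white jar or hammer, but the arm never worked near them.

**Unconfirmed or disagreeing:**
- The jaw's grip force can't be measured, so I inferred it from the lever and pad positions.
- In the last check the bottle wasn't detected from the top camera.
- One look-alike basalt read about 45 mm off its first reading there. I put that down to the arm partly hiding it, though I did not check; the arm never touched it.
- The last wrist view also gave a wrong second reading for the lever, because the gripper was covering it.

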